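Seat the weighing trough and hold the clip open around its recipe card

TASK

Seat the steel weighing trough on the kitchen scale, fully down over the two pegs (either way round), and let go of it. Then pick up the big spring clip by its levers, squeeze it wide open (jaws a good 20 mm apart) and finish holding it still like that around an edge of the recipe card that stands on the seated trough: one jaw on each side of the card, jaw tips about 10 mm or more in past the edge, clip not touching card or trough, ready for me to slip an order slip in. Do not let go of the clip at the end, and leave everything else on the table where it stands.

Things in the scene. Friction and masses are not known exactly. Their poses are not given: they have to be found in the camera images.
- scale: flat white kitchen scale 200 (x) x 180 (y) x 35 mm high, fixed to the table, left or right of its middle; origin: centre of the underside. Two upright steel pegs, 14 mm diameter, 10 mm tall, top 4 mm tapered to 7 mm diameter, stand on its top at x = +45 and -45 mm, y = 0
- scale_top (a point): centre of the scale's top face, between the pegs, 35 mm above the table; axes as the scale
- trough: loose open steel trough 160 (x) x 62 (y) x 60 mm high, 0.3 to 0.5 kg, on the table; walls 3 mm, inner floor 16 mm up; origin: centre of the underside. Two peg holes in the underside, 17 mm diameter, 13 mm deep, at x = +45 and -45 mm, y = 0: fits the scale either way round. Bears the card at its +x end. Grip from above across its width, at x about -10 mm
- card (a point): centre of the stiff upright recipe card, rigidly part of the trough; axes as the trough. Card 90 mm wide (y; overhangs the trough 14 mm each side), 80 mm tall, 3 mm thick (x); in the trough frame this point is x = 78.5, y = 0, z = 100 mm; the card runs from the rim (z = 60) to z = 140, its upright side edges at y = +45 and -45 mm
- clip: big grey bag clip, 30 mm wide, 101 mm long, 0.09 kg, lying on its side: hinge axis (z) upright; origin: on the hinge axis, underside. Shut, jaws point to +x (tips at x = 52 mm), levers splay to -x. This body is the +y half; the other is its mirror image on the hinge. Squeezing the levers opens the jaws. Its middle line is this body's +x turned by minus half the joint value about z
- clip_spread (a joint): opening of the clip, rad: 0 shut, 0.70 stop; springs shut. Jaw tips 20 mm apart at 0.40, 34 mm at 0.70. Levers measure 58 mm over the outsides of their ends at 0, 30 mm at 0.60, 25 mm at 0.70. Squeeze on each lever: 6 N to begin opening, 13 N at the stop
- jaw_a (a point): tip of the clip's +y jaw: on the inner face, 50 mm from the hinge, at half the clip's 30 mm width; moves with that half
- jaw_b (a point): tip of the other (-y) jaw, likewise
- lever_a (a point): centre of the rounded end (radius 5 mm, 30 mm long, upright as the clip lies) of the +y lever, at half its width; x = -44, y = +24 mm in clip
- lever_b (a point): centre of the rounded end of the other lever, likewise
- jar: lidded glass jar, 60 mm wide, 85 mm tall; a bystander, leave it; origin: centre of its underside
- tumbler: glass tumbler, 68 mm wide, 90 mm tall; a bystander, leave it; origin: centre of its underside
- mill: turned wooden pepper mill, 42 mm wide, 90 mm tall; a bystander, leave it; origin: centre of its underside
- eggcup1: small white egg cup, 50 mm wide, 45 mm tall; a bystander, leave it; origin: centre of its underside
- eggcup2: second small white egg cup, the same; a bystander, leave it; origin: centre of its underside

How it is judged (in metres and radians):
On the way:
1. the trough is seated on the scale's pegs and released (horizontal distance between trough and scale_top below 0.004 m and z of trough in the frame of scale_top between -0.003 and 0.003 m and angle between the x axis of trough and the x axis of scale_top, either way round below 0.06 rad and angle between trough's own z axis and vertical below 0.05 rad and contact force between the fingers and trough below 0.2 N), for 0.3 s.
At the end, for the whole second after the job is handed in: Trough flat on scale_top (4 mm, 0.06 rad, 3 mm in height), not held. Fingers hold the clip still, open over 0.38 rad, not touching the trough; jaw tips on opposite sides of the card, 3 mm clear of its faces, 7 mm in from the side edges, 6 mm below the top, 8 mm above the rim (all of step 1 and y of jaw_a in the frame of trough between -0.038 and 0.038 m and z of jaw_a in the frame of trough between 0.068 and 0.134 m and y of jaw_b in the frame of trough between -0.038 and 0.038 m and z of jaw_b in the frame of trough between 0.068 and 0.134 m and ((x of jaw_a in the frame of trough below 0.074 m and x of jaw_b in the frame of trough above 0.083 m) or (x of jaw_b in the frame of trough below 0.074 m and x of jaw_a in the frame of trough above 0.083 m)) and value of joint clip_spread above 0.38 rad and contact force between clip and trough below 0.5 N and contact force between the fingers and clip above 2 N and linear speed of clip below 0.02 m/s); the arm keeps its last pose, push and grip.
It fails at once if a bystander was moved more than 30 mm (distance of any of jar, tumbler, mill, eggcup1, eggcup2 from where it was at the start of the episode above 0.03 m).
It also fails if it takes over 64 s, if anything falls off the work surface, if the arm or the gripper's body presses on something with over 40 N, if the wrist force passes 120 N, or if a joint passes its speed limit or range.

ROBOT

A 6-joint arm with a two-finger parallel gripper is mounted at the origin on the work surface. World frame = base frame: x ahead of the robot, y to its left, z up, the work surface at z = 0. Lengths are in mm, angles in rad, forces in N, time in s.
With the tool pointing down it reaches from about 350 to 775 mm from the base axis. Payload 7.3 kg.
Tool frame: the origin (TCP) lies at the very end of the fingers, on their centre line; the grasp point (between the pads) lies behind it (bot.grip_point_offset is the z of the grasp point in the tool frame, in mm); z points along the fingers, y is the line along which they close (so a half turn about z gives the same grasp; the last joint's range is limited). The gripper opens to 92 mm and grips with 3 to 60 N. Pads are 19 mm wide; open, the fingers measure 130 mm over their backs; the gripper's body (75 mm by 190 mm) begins 47 mm behind the grasp point.
Start: joints at [1.187, 0.342, 1.524, -0, 1.275, -0.146], TCP at [123.655, 510.249, 226.741] pointing down, gripper open.
Joint ranges: [-2.53, 2.53], [-0.77, 2.02], [0.04, 2.7], [-1, 4.14], [0.28, 2.66], [-3.11, 3.11]. Speed limits (rad/s): [2.57, 2.57, 3.14, 3.14, 3.14, 3.14].

INTERFACE

Orientations are given as [roll, pitch, yaw] about the fixed x, y, z axes, in that order (R = Rz(yaw) Ry(pitch) Rx(roll)).
In Python, from plant import bot gives the robot as it stands. The module is installed in compiled form; this text tells all that it offers.
- The arm moves only by the shell command python3 -m crank 'ROWS'. ROWS is JSON, a list that holds one entry, the list of rows, each a list of 5 numbers: the opening, from 0 (shut) to 1 (fully open), then the shift along the tool's x, y, z in cm, then the turn about the tool's z in degrees. In form: [[[claw, x, y, z, turn], ...]]. A call has exactly 10 rows; each row is the pose to reach, as a shift and turn from the pose commanded when the call began, along the tool's axes at that moment; what a row does not reach only later rows make up. A row lasts 1/10 s, in which the tool goes at most 50 mm and 8.59 degrees, less where a joint would pass 70% of its speed; a pose out of reach is approached as far as the arm can. A call with a gripper value outside its range is refused whole. The fingers move at their own pace and stop on an object; the grip force is fixed at half the most. Time passes only in rows, so rows that repeat a pose let the fingers close, or fill a call up. It gives the time, the measured TCP pose, the force, the opening and the grip force at its end, in the units of the state.
- bot.get_obs(): the state, without advancing time (a new reading comes with each control period).
- bot.capture(name): name is "side" or "top" or "wrist"; returns (picture, depth): 420x560x3 uint8, red, green, blue; 420x560 float32, mm along the optical axis (not along the pixel's ray), 0 where there is no reading.
- bot.calibration(name): a dict with "vertical_fov" (degrees; the focal length in pixels is half the picture's height over the tangent of half this angle, whatever the lens; pixels are square), "cx", "cy" (the principal point, pixels), "D" ([k1, k2, p1, p2, k3] as OpenCV has them; the pictures are not rectified), "rvec" (rotation vector, rad) and "tvec" (3), from world to camera coordinates, as OpenCV has them; the wrist camera has in their place "tool_from_camera" (4x4, takes a point from camera to tool coordinates, whose origin is the TCP and whose axes are the flange's). Camera axes: x right, y down, z forward; pixel columns grow to the right and rows downward; lengths in mm; the calibration is good to about 2 mm. A picture is of the moment at which its call begins: read the wrist's pose just before it. calibration takes no time and is no camera call.
- bot.close_job(): hands the job in; it is judged then, once.
The state is a dict: "time": time; "joint_positions": joint angles; "dq": joint speeds; "tau": joint torques, N m; "tool_pos": TCP position; "tcp_rot": TCP orientation; "contact_force": force on the tool from outside, world axes, zero at the start; "moment": the same for the moment, N m; "grip_width": finger opening in mm; "finger_force": force on a finger pad.
Only numpy, scipy, OpenCV 4.12 (cv2) and the standard library are available. Lean on these libraries where they do the work, as an engineer would, in place of code of your own. Each camera call takes 0.05 s, during which the arm holds its last target. There are 200 camera calls.

## Working session

There is one attempt and no reset: what is moved stays moved. The work goes in short steps, Python scripts to look and compute and a shell command to move; the robot and the scene stay as the last step left them, time stands still between calls to the robot, and variables do not carry over. Pictures are saved under pics/ and viewed, at most 10 in all, crops included, and the job is handed in when it is done.

```bash
mkdir -p pics
cat > h.py <<'E'
import numpy as np, cv2
from scipy.spatial.transform import Rotation as R
from plant import bot
def K(c):
    f=210/np.tan(np.radians(c['vertical_fov'])/2)
    return np.array([[f,0,c['cx']],[0,f,c['cy']],[0,0,1.]])
def T(name,o=None):
    c=bot.calibration(name)
    if name=='wrist':
        M=np.eye(4);M[:3,:3]=R.from_euler('xyz',o['tcp_rot']).as_matrix();M[:3,3]=o['tool_pos']
        return M@np.array(c['tool_from_camera'])
    M=np.eye(4);M[:3,:3]=cv2.Rodrigues(np.array(c['rvec'],float))[0];M[:3,3]=np.ravel(c['tvec'])
    return np.linalg.inv(M)
def rays(name,px,o=None):
    c=bot.calibration(name);M=T(name,o)
    u=cv2.undistortPoints(np.array(px,float).reshape(-1,1,2),K(c),np.array(c['D'],float))[:,0]
    return M,np.c_[u,np.ones(len(u))]
def atz(name,px,z,o=None):
    M,d=rays(name,px,o);w=d@M[:3,:3].T
    return M[:3,3]+w*((z-M[2,3])/w[:,2])[:,None]
def cloud(name,depth,o=None):
    v,u=np.mgrid[0:420,0:560];M,d=rays(name,np.c_[u.ravel(),v.ravel()],o)
    P=(d*depth.ravel()[:,None])@M[:3,:3].T+M[:3,3]
    P[depth.ravel()==0]=np.nan
    return P.reshape(420,560,3)
def snap(name,tag):
    o=bot.get_obs();p,d=bot.capture(name)
    cv2.imwrite(f'pics/{tag}.png',p[:,:,::-1]);np.savez(f'{tag}.npz',p=p,d=d,pos=o['tool_pos'],rot=o['tcp_rot'])
    return o,p,d
E
python3 - <<'E'
from h import *
o,p,d=snap('top','top0');o,p2,d2=snap('side','side0')
import cv2
cv2.imwrite('pics/both.png',cv2.resize(np.vstack([p,p2])[:,:,::-1],None,fx=.7,fy=.7))
print(o);print(bot.grip_point_offset);print(T('top'),T('side'),bot.calibration('wrist'))
C=cloud('top',d)
# height map of world
h=C[...,2]; print(np.nanpercentile(h,[1,10,50,90,99]))
E
```

```text
{'time': 0.05, 'joint_positions': array([ 1.18703056e+00,  3.42711230e-01,  1.52499042e+00, -8.42908692e-06,
        1.27540369e+00, -1.46002804e-01]), 'dq': array([-7.99116950e-04,  6.16780808e-04, -1.20662232e-04,  8.80757007e-05,
       -7.67291522e-04,  5.72530887e-04]), 'tau': array([-6.72699625e-04, -4.32424736e+01, -2.44989055e+01,  7.17845885e-02,
        5.25994983e-02, -5.22081552e-05]), 'tool_pos': array([123.48482562, 509.86243991, 226.0602137 ]), 'tcp_rot': array([-3.14009489e+00, -2.12098134e-04,  2.90383199e+00]), 'contact_force': array([ 0.18550577, -0.15714114, -1.0300393 ]), 'moment': array([-0.00964883, -0.01037226, -0.02140049]), 'finger_force': 0.0, 'grip_width': 91.83431209928158}
-18.8
[[ 6.95684818e-03 -9.97976614e-01  6.32003256e-02  4.74174236e+02]
 [-9.99887028e-01 -7.78445464e-03 -1.28581842e-02  1.62108298e+01]
 [ 1.33241472e-02 -6.31037334e-02 -9.97918026e-01  1.23315776e+03]
 [ 0.00000000e+00  0.00000000e+00  0.00000000e+00  1.00000000e+00]] [[ 7.95679403e-01 -3.72177740e-01  4.77889127e-01  1.72679205e+02]
 [-6.05708463e-01 -4.93315926e-01  6.24304938e-01 -4.49604414e+02]
 [ 3.39791620e-03 -7.86208068e-01 -6.17952528e-01  5.43943771e+02]
 [ 0.00000000e+00  0.00000000e+00  0.00000000e+00  1.00000000e+00]] {'vertical_fov': 64.80856386840432, 'cx': 280.9900786053691, 'cy': 210.4868883741062, 'D': array([-0.07121873,  0.        ,  0.        ,  0.        ,  0.        ]), 'tool_from_camera': array([[ 8.71837838e-04, -9.52525421e-01, -3.04457817e-01,
         8.23822490e+01],
       [ 9.99999616e-01,  8.58787188e-04,  1.76776134e-04,
         1.15911436e+00],
       [ 9.30807107e-05, -3.04457854e-01,  9.52525804e-01,
        -1.58666377e+02],
       [ 0.00000000e+00,  0.00000000e+00,  0.00000000e+00,
         1.00000000e+00]])}
[-7.57884087e+02 -7.44911044e+02 -5.68874823e-01  2.20029313e+01
  1.48247725e+02]
```

View pics/top0.png

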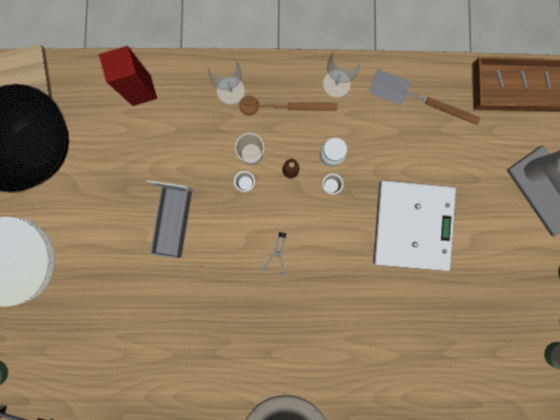

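View pics/side0.png

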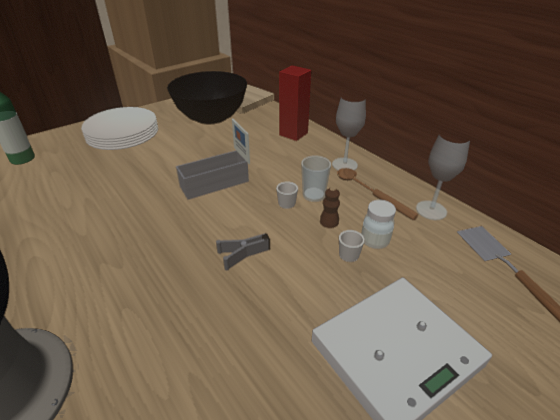

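Top picture: trough around (172,222) with card at its upper end (167,184); clip hinge near (277,254), jaws at (282,235), levers at (264,268) and (283,273); scale at (416,226) with pegs at (418,206) and (415,244). The side view agrees.

```bash
cat > m.py <<'E'
from h import *
def rect(P,m):
    q=P[m][:,:2].astype(np.float32); (c,s,a)=cv2.minAreaRect(q); return np.round(c,1),np.round(s,1),round(a,2),int(m.sum()),round(float(np.median(P[m][:,2])),1)
def box(P,x0,x1,y0,y1,z0,z1):
    return (P[...,0]>x0)&(P[...,0]<x1)&(P[...,1]>y0)&(P[...,1]<y1)&(P[...,2]>z0)&(P[...,2]<z1)
E
python3 - <<'E'
from m import *
for v in ('top','side'):
    z=np.load(v+'0.npz');C=cloud(v,z['d']);p=z['p']
    if v=='top':
        px=[(172,222),(277,254),(416,226),(250,150),(334,152),(291,168),(244,182),(333,184)]
        W=atz('top',px,40); print(W.round(0))
        g=W
    t,c,s=g[0],g[1],g[2]
    for n,w,r,z0,z1 in (('trough rim',t,130,50,70),('card',t,140,75,160),('clip',c,75,18,45),('scale',s,150,25,41),('pegs',s,80,41,55)):
        m=box(C,w[0]-r,w[0]+r,w[1]-r,w[1]+r,z0,z1)
        if n in('trough rim','card'): m&=box(C,0,2000,w[1]-75,w[1]+75,-9,999)
        if m.sum()>3: print(v,n,rect(C,m))
z=np.load('top0.npz');p=z['p'][:,:,::-1]
a=cv2.resize(p[175:265,140:205],None,fx=4.4,fy=4.4,interpolation=3)
b=cv2.resize(p[222:282,250:300],None,fx=6.6,fy=6.6,interpolation=3)
print(a.shape,b.shape)
cv2.imwrite('pics/crop1.png',np.hstack([a,b]))
E
```

```text
[[ 514.  268.   40.]
 [ 442.   22.   40.]
 [ 509. -303.   40.]
 [ 685.   88.   40.]
 [ 682. -110.   40.]
 [ 643.   -9.   40.]
 [ 609.  101.   40.]
 [ 606. -108.   40.]]
top trough rim (array([514.2, 269.4]), array([ 86.3, 158.7]), 82.7, 352, 58.2)
top card (array([593.1, 260. ]), array([88.7,  4.2]), 81.26, 149, 130.8)
top clip (array([444.2,  21.7]), array([56. , 99.9]), 76.23, 244, 29.2)
top scale (array([ 511.6, -303.9]), array([181.4, 201. ]), 85.11, 6343, 34.1)
top pegs (array([ 512.6, -309.4]), array([131. , 105.9]), 89.57, 32, 42.9)
side trough rim (array([513.5, 270.1]), array([ 89.1, 159.9]), 82.81, 622, 56.3)
side card (array([591.4, 260. ]), array([94.1,  5.3]), 82.73, 400, 110.8)
side clip (array([443.1,  21.1]), array([ 57.9, 100.9]), 76.72, 609, 27.4)
side scale (array([ 510.7, -304.7]), array([180.1, 201.4]), 85.2, 14485, 34.8)
side pegs (array([ 509.7, -304.7]), array([ 12.2, 100.3]), 85.47, 75, 42.6)
(396, 286, 3) (396, 330, 3)
```

View pics/crop1.png

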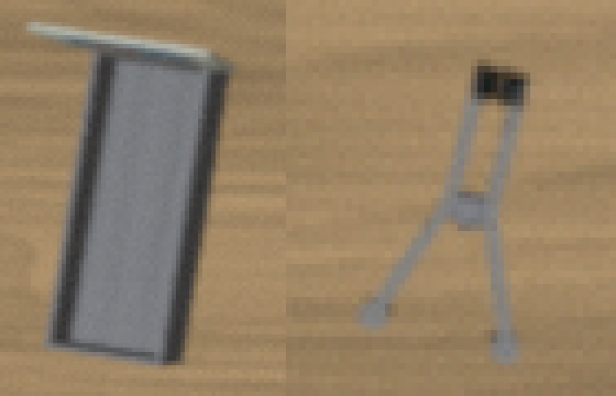

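Crop: trough rim corners near (100,50), (222,65), (180,362) and (55,345), card along the top; clip jaws at (500,85), hinge (470,210), lever ends (375,312) and (505,350). The depth from both views agrees to about 1 mm and with the given sizes.

```bash
cat >> h.py <<'E'
def delta(x,y,z,yawdeg):
    o=bot.get_obs();M=R.from_euler('xyz',o['tcp_rot']).as_matrix()
    d=M.T@(np.array([x,y,z])-o['tool_pos'])/10
    t=-(yawdeg-np.degrees(o['tcp_rot'][2])+180)%360-180 if 0 else (np.degrees(o['tcp_rot'][2])-yawdeg+180)%360-180
    print('t',round(o['time'],2),'pos',np.round(o['tool_pos'],1),'yaw',round(np.degrees(o['tcp_rot'][2]),2),'w',round(o['grip_width'],1),'F',np.round(o['contact_force'],1),'ff',round(o['finger_force'],1))
    print('delta cm',d.round(2),'turn',round(t,2))
E
python3 -c "
from m import *
delta(504.3,271,226,172.8)
z=np.load('top0.npz');P=cloud('top',z['d'])
m=box(P,400,620,-420,-200,38.5,60)
print(P[m].round(0)[:40].tolist())
p=z['p'][:,:,::-1]
cv2.imwrite('pics/scale.png',cv2.resize(p[195:255,400:432],None,fx=9,fy=9,interpolation=3))
"
```

```text
t 0.1 pos [123.5 509.9 226.1] yaw 166.37 w 91.7 F [-0.6  0.2 -0.4] ff 0.0
delta cm [-4.263e+01 -1.425e+01  2.000e-02] turn -6.43
[[612.0, -236.0, 39.0], [612.0, -243.0, 39.0], [608.0, -269.0, 39.0], [603.0, -255.0, 39.0], [604.0, -352.0, 39.0], [598.0, -238.0, 40.0], [599.0, -304.0, 39.0], [596.0, -278.0, 39.0], [596.0, -288.0, 39.0], [593.0, -240.0, 41.0], [594.0, -307.0, 39.0], [592.0, -305.0, 39.0], [592.0, -355.0, 39.0], [592.0, -391.0, 39.0], [589.0, -273.0, 40.0], [589.0, -319.0, 39.0], [586.0, -278.0, 40.0], [587.0, -307.0, 39.0], [587.0, -335.0, 39.0], [584.0, -238.0, 39.0], [584.0, -252.0, 39.0], [584.0, -281.0, 39.0], [585.0, -336.0, 39.0], [585.0, -342.0, 41.0], [582.0, -245.0, 39.0], [582.0, -299.0, 40.0], [579.0, -226.0, 40.0], [579.0, -261.0, 39.0], [579.0, -268.0, 40.0], [580.0, -307.0, 39.0], [577.0, -292.0, 39.0], [577.0, -307.0, 39.0], [578.0, -347.0, 40.0], [578.0, -383.0, 40.0], [572.0, -226.0, 41.0], [570.0, -240.0, 39.0], [570.0, -304.0, 39.0], [571.0, -355.0, 39.0], [568.0, -292.0, 39.0], [568.0, -297.0, 39.0]]
```

View pics/scale.png

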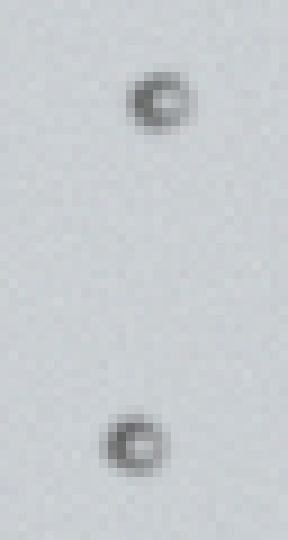

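Peg crop: pegs at (160,101) and (135,445), i.e. full-image (417.3,205.8) and (414.6,244.0).

```bash
python3 -m crank '[[[1,-4.3,-1.4,0,-0.6],[1,-8.6,-2.8,0,-1.2],[1,-12.9,-4.3,0,-1.8],[1,-17.2,-5.7,0,-2.5],[1,-21.5,-7.1,0,-3.2],[1,-25.8,-8.6,0,-3.9],[1,-30.1,-10,0,-4.6],[1,-34.4,-11.5,0,-5.2],[1,-38.6,-12.9,0,-5.8],[1,-42.6,-14.2,0,-6.4]]]'
python3 -c "
from m import *
W=atz('top',[(417.3,205.8),(414.6,244.0)],41);print(W,W.mean(0),np.linalg.norm(W[0]-W[1]),np.degrees(np.arctan2(*(W[0]-W[1])[1::-1])))
delta(504.3,271,226,172.8)
"
```

```text
time: 1.1
tool_pos: [505.6, 270.4, 226.3]
tcp_rot: [-3.141, -0.001, 3.015]
contact_force: [-0.2, 1.2, 0.2]
grip_width: 91.5
finger_force: 0.0
[[ 556.41034363 -306.67015661   41.        ]
 [ 466.7502374  -299.54494423   41.        ]] [ 511.58029052 -303.10755042   41.        ] 89.94277791540843 -4.543697911692067
t 1.1 pos [505.6 270.4 226.3] yaw 172.77 w 91.5 F [-0.2  1.2  0.2] ff 0.0
delta cm [0.13 0.05 0.03] turn -0.03
```

```bash
python3 -c "
from m import *
o,p,d=snap('wrist','w1');P=cloud('wrist',d,o)
for n,a in (('rim',(400,640,190,350,50,66)),('card',(400,700,150,350,75,160)),('below',(400,640,190,350,-5,5))):
    m=box(P,*a); print(n,rect(P,m) if m.sum()>5 else m.sum())
m=box(P,420,570,190,350,50,66)
print(rect(P,m))
"
```

```text
rim (array([515.7, 273. ]), array([ 88.3, 158.9]), 82.12, 1686, 60.4)
card (array([592.8, 262.1]), array([89.6,  3.2]), 81.58, 2331, 101.6)
below (array([520., 270.]), array([240., 160.]), 0.0, 16157, 0.7)
(array([505.5, 274.7]), array([ 61.1, 138.1]), 81.66, 1148, 60.5)
```

View pics/w1.png

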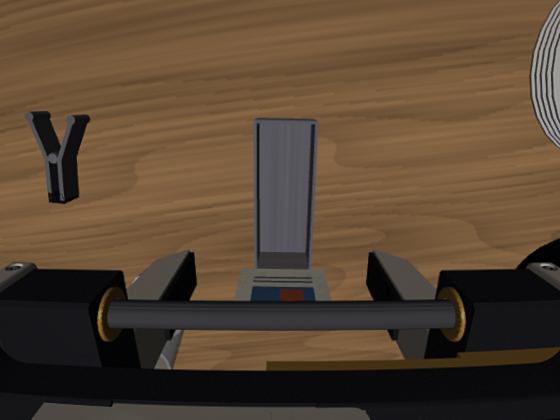

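Wrist view: trough at (285,190) with the card at (285,285) between the open fingers (tips at about (190,260) and (370,260)), and the clip at (57,155). Trough position and yaw agree with the fixed views within about 2 mm.

```bash
python3 -m crank '[[[1,0.05,0.2,3,0.6],[1,0.05,0.2,6,0.6],[1,0.05,0.2,9.5,0.6],[1,0.05,0.2,13,0.6],[1,0.05,0.2,16,0.6],[1,0.05,0.2,18.5,0.6],[1,0.05,0.2,20,0.6],[1,0.05,0.2,21,0.6],[1,0.05,0.2,21,0.6],[1,0.05,0.2,21,0.6]]]' && python3 -m crank '[[[0,0,0,0,0],[0,0,0,0,0],[0,0,0,0,0],[0,0,0,0,0],[0,0,0,0,0],[0,0,0,0,0],[0,0,0,0,0],[0,0,0,0,0],[0,0,0,0,0],[0,0,0,0,0]]]'
```

```text
time: 2.15
tool_pos: [504.3, 274.2, 17.2]
tcp_rot: [3.141, 0.001, 3.005]
contact_force: [-0.0, -0.3, -0.1]
grip_width: 92.0
finger_force: 0.0
time: 3.15
tool_pos: [504.1, 274.0, 17.1]
tcp_rot: [3.141, 0.0, 3.005]
contact_force: [-1.9, -1.5, 5.4]
grip_width: 62.1
finger_force: 30.0
```

```bash
python3 -m crank '[[[0,0,0,-1,0],[0,0,0,-2.5,0],[0,0,0,-4.5,0],[0,0,0,-7,0],[0,0,0,-9.5,0],[0,0,0,-11.5,0],[0,0,0,-12.5,0],[0,0,0,-13,0],[0,0,0,-13,0],[0,0,0,-13,0]]]'
python3 -c "
from m import *
o,p,d=snap('wrist','w2');P=cloud('wrist',d,o)
M=R.from_euler('xyz',o['tcp_rot']).as_matrix()
Q=(P-o['tool_pos'])@M
m=(abs(Q[...,1])<60)&(Q[...,2]<-30)&(Q[...,2]>-130)&(Q[...,0]<-60)&(Q[...,0]>-120)
print('card in tool',rect(Q,m))
m=(abs(Q[...,1])<40)&(Q[...,2]<-30)&(Q[...,2]>-60)&(Q[...,0]>-70)&(Q[...,0]<120)
print('rim',rect(Q,m), np.percentile(Q[m][:,0],[.5,99.5]))
delta(501.4,-302.8,150,175.2)
"
```

```text
time: 4.15
tool_pos: [503.3, 273.7, 145.6]
tcp_rot: [-3.141, -0.002, 3.005]
contact_force: [0.4, -0.0, -4.4]
grip_width: 62.0
finger_force: 30.0
card in tool (array([0., 0.]), array([0., 0.]), 0.0, 0, nan)
rim (array([16.6,  0. ]), array([102.,  80.]), 0.43, 9262, -43.1) [-27.63456436  67.62620334]
t 4.2 pos [503.3 273.7 145.5] yaw 172.17 w 62.1 F [-0.9  0.3 -3.1] ff 30.0
delta cm [ -7.66 -57.14  -0.41] turn -3.03
  return _methods._mean(a, axis=axis, dtype=dtype,
  ret = ret.dtype.type(ret / rcount)
```

```bash
python3 -m crank '[[[0,-0.1,-1.5,0,0],[0,-0.4,-4,0,-0.1],[0,-0.9,-7.5,0,-0.3],[0,-1.5,-11.5,0,-0.6],[0,-2.1,-16,0,-0.9],[0,-2.7,-20.5,0,-1.2],[0,-3.3,-25,0,-1.5],[0,-4,-29.5,0,-1.8],[0,-4.6,-34,0,-2.1],[0,-5.2,-38.5,0,-2.4]]]' && python3 -m crank '[[[0,-0.6,-4,0,-0.2],[0,-1.1,-8,0,-0.3],[0,-1.5,-11.5,0,-0.4],[0,-1.9,-14.5,0,-0.5],[0,-2.2,-16.8,0,-0.6],[0,-2.4,-18.2,0,-0.6],[0,-2.5,-18.6,0,-0.6],[0,-2.5,-18.6,0,-0.6],[0,-2.5,-18.6,0,-0.6],[0,-2.5,-18.6,0,-0.6]]]'
python3 -c "
from m import *
for v in('top','side'):
    o,p,d=snap(v,v+'1');P=cloud(v,d);t=o['tool_pos']
    zb=t[2]-17
    m=box(P,340,680,-380,-230,zb+75,zb+145)&((P[...,0]>555)); print(v,'card',rect(P,m),zb)
    m=box(P,400,570,-350,-250,zb+50,zb+65); print('rim',rect(P,m) if m.sum()>5 else 0)
    c=cv2.imwrite('pics/%s1.png'%v,p[:,:,::-1])
cv2.imwrite('pics/pair.png',np.hstack([cv2.resize(np.load(a)['p'][:,:,::-1],None,fx=.7,fy=.7) for a in('top1.npz','side1.npz')]))
delta(501.4,-302.8,60,175.2)
"
```

```text
time: 5.2
tool_pos: [502.0, -116.9, 146.3]
tcp_rot: [3.142, -0.001, 3.047]
contact_force: [0.9, 0.4, -3.6]
grip_width: 61.5
finger_force: 30.0
time: 6.2
tool_pos: [510.5, -300.9, 146.7]
tcp_rot: [3.141, -0.0, 3.059]
contact_force: [0.3, -0.2, -3.5]
grip_width: 61.6
finger_force: 30.0
top card (array([ 601. , -303.7]), array([82.4,  4.4]), 84.74, 273, 249.6) 129.7476945300724
rim (array([ 504.2, -299.8]), array([ 64.6, 124.9]), 84.88, 112, 187.3)
side card (array([ 597. , -344.1]), array([21.2,  6.2]), 86.78, 824, 239.0) 129.79664226841777
rim (array([ 482.4, -294.7]), array([98.3, 95.9]), 59.95, 1099, 187.1)
t 6.3 pos [ 510.6 -301.2  146.8] yaw 175.24 w 61.8 F [-0.5  0.4 -3.5] ff 30.0
delta cm [ 0.9  -0.24  8.68] turn 0.04
```

View pics/pair.png

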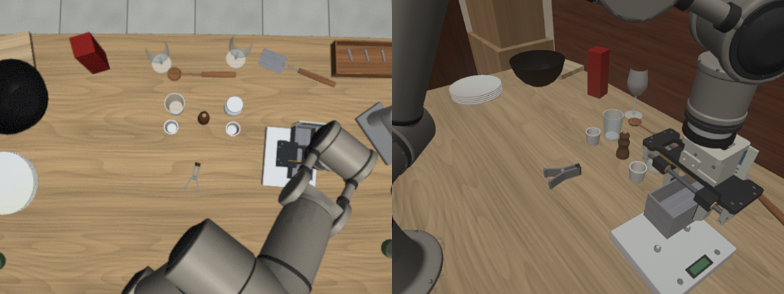

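The picture pair shows the trough held over the scale at (300,150) top and (675,205) side, with the pegs visible just below it. Its grip point works out at x about -11.5 mm in the trough.

```bash
python3 -m crank '[[[0,0.3,-0.1,0.5,0],[0,0.6,-0.2,1.5,0],[0,0.9,-0.28,3,0],[0,1.06,-0.28,4.5,0],[0,1.06,-0.28,6,0],[0,1.06,-0.28,7,0],[0,1.06,-0.28,7.7,0],[0,1.06,-0.28,8,0],[0,1.06,-0.28,8,0],[0,1.06,-0.28,8,0]]]'
python3 -c "
from m import *
o,p,d=snap('side','side2')
p=p[:,:,::-1]; cv2.imwrite('pics/side2.png',cv2.resize(p[230:400,310:500],None,fx=3.5,fy=3.5,interpolation=3))
delta(499.8,-303.1,53,175.2)
"
```

```text
time: 7.3
tool_pos: [499.9, -304.2, 67.2]
tcp_rot: [-3.141, 0.001, 3.057]
contact_force: [-0.1, -0.0, -3.4]
grip_width: 61.9
finger_force: 30.0
t 7.35 pos [ 500.  -304.2   67.3] yaw 175.18 w 61.8 F [ 0.3 -0.3 -3.2] ff 30.0
delta cm [0.03 0.11 1.43] turn -0.02
```

View pics/side2.png

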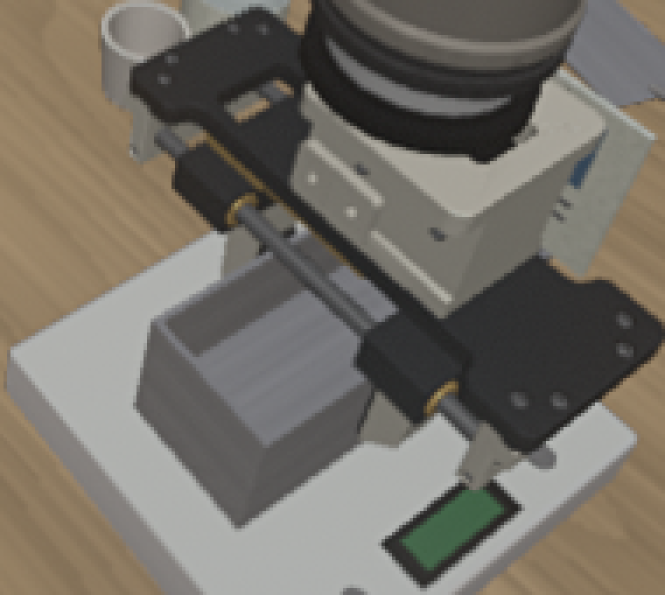

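Side crop: the trough hangs level just above the pegs, its lower near corners at (240,525) and (137,405).

```bash
python3 -c "
from m import *
px=(np.array([(240,525),(137,405)])+.5)/3.5-.5+[310,230]
W=atz('side',px,50.2);print(W.round(1),np.linalg.norm(W[0]-W[1]))
a=np.radians(-4.8);c=np.array([np.cos(a),np.sin(a)]);n=np.array([-c[1],c[0]])
print('trough centre est',W[:,:2].mean(0)+80*c)
z=np.load('side0.npz')['p'][:,:,::-1]
cv2.imwrite('pics/sp.png',cv2.resize(z[315:365,365:435],None,fx=8,fy=8,interpolation=3))
"
```

```text
[[ 431.2 -328.    50.2]
 [ 436.4 -267.8   50.2]] 60.42796635602816
trough centre est [ 513.5368197  -304.59684909]
```

View pics/sp.png

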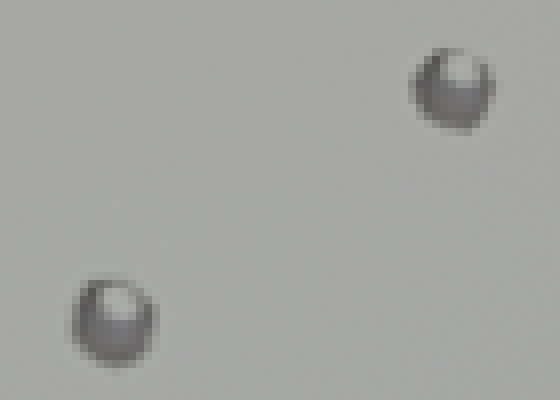

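Peg top faces at (117,297) and (461,65) in the crop.

```bash
python3 -c "
from m import *
px=(np.array([(117,297),(461,65)])+.5)/8-.5+[365,315]
W=atz('side',px,45);print(W.round(1),W.mean(0),np.linalg.norm(W[0]-W[1]),np.degrees(np.arctan2(*(W[1]-W[0])[1::-1])))
"
```

```text
[[ 466.7 -299.6   45. ]
 [ 556.5 -307.2   45. ]] [ 511.58950045 -303.40009324   45.        ] 90.1964116200086 -4.810280009029915
```

```bash
python3 -m crank '[[[0,0.12,0.09,0,0],[0,0.12,0.09,0.3,0],[0,0.12,0.09,0.5,0],[0,0.12,0.09,0.7,0],[0,0.12,0.09,0.9,0],[0,0.12,0.09,1.1,0],[0,0.12,0.09,1.3,0],[0,0.12,0.09,1.45,0],[0,0.12,0.09,1.5,0],[0,0.12,0.09,1.5,0]]]'
```

```text
time: 8.35
tool_pos: [498.5, -303.0, 52.1]
tcp_rot: [-3.141, 0.0, 3.057]
contact_force: [-2.3, 1.2, 0.3]
grip_width: 61.6
finger_force: 30.0
```

Height 52.1 mm against the expected 52.1, and the weight is off the wrist, so it is seated. Releasing and rising.

```bash
python3 -m crank '[[[1,0,0,0,0],[1,0,0,0,0],[1,0,0,0,0],[1,0,0,0,0],[1,0,0,0,0],[1,0,0,0,0],[1,0,0,0,0],[1,0,0,0,0],[1,0,0,0,0],[1,0,0,0,0]]]' && python3 -m crank '[[[1,0,0,-1.5,0],[1,0,0,-4,0],[1,0,0,-7.5,0],[1,0,0,-11,0],[1,0,0,-14,0],[1,0,0,-16,0],[1,0,0,-17,0],[1,0,0,-17,0],[1,0,0,-17,0],[1,0,0,-17,0]]]'
python3 -c "
from m import *
delta(396.4,32.8,200,166.4)"
```

```text
time: 9.35
tool_pos: [498.4, -303.0, 51.7]
tcp_rot: [3.142, 0.0, 3.057]
contact_force: [0.3, -0.4, -0.7]
grip_width: 91.6
finger_force: 0.0
time: 10.35
tool_pos: [497.9, -302.6, 220.1]
tcp_rot: [3.14, -0.002, 3.057]
contact_force: [0.4, 0.7, -0.1]
grip_width: 91.9
finger_force: 0.0
t 10.35 pos [ 497.9 -302.6  220.1] yaw 175.17 w 91.9 F [ 0.4  0.7 -0.1] ff 0.0
delta cm [12.93 32.56  2.09] turn 8.77
```

```bash
python3 -m crank '[[[1,0.6,1.5,0,0.5],[1,1.8,4.5,0,1.5],[1,3.4,8.5,0,2.5],[1,5.1,13,0.3,3.5],[1,6.9,17.5,0.6,4.5],[1,8.7,22,1,5.5],[1,10.3,26,1.4,6.5],[1,11.5,29,1.8,7.5],[1,12.5,31.5,2,8.5],[1,12.9,32.5,2,8.8]]]' && python3 -c "
from m import *
o,p,d=snap('wrist','w3');P=cloud('wrist',d,o)
m=box(P,340,520,-50,90,20,40); print('clip',rect(P,m))
m=box(P,340,418,-50,90,20,40); print('levers',rect(P,m))
for v in('top','side'):
    o,p,d=snap(v,v+'3');C=cloud(v,d)
    m=box(C,555,640,-380,-230,105,180); print(v,'card',rect(C,m))
    m=box(C,400,560,-360,-250,88,105); print('rim',rect(C,m) if m.sum()>5 else 0)
    m=box(C,340,520,-50,90,20,40); print('clip',rect(C,m) if m.sum()>5 else 0)
delta(396.4,32.8,5,166.4)"
```

```text
time: 11.35
tool_pos: [395.5, 33.8, 200.6]
tcp_rot: [3.141, -0.003, 2.905]
contact_force: [0.2, -0.5, -0.1]
grip_width: 91.8
finger_force: 0.0
clip (array([445.3,  22.4]), array([ 56.7, 102. ]), 76.28, 1281, 30.6)
levers (array([404.1,  33.1]), array([55.1, 27.7]), 89.85, 336, 30.5)
top card (array([ 588.2, -310.9]), array([91.5,  3.9]), 84.9, 245, 155.4)
rim (array([ 496.1, -303. ]), array([ 62.6, 132.6]), 85.1, 270, 93.5)
clip (array([453.9,  22. ]), array([42.7, 81. ]), 79.81, 197, 29.2)
side card (array([ 587.5, -310.9]), array([91.2,  7. ]), 85.44, 2484, 144.0)
rim (array([ 496.1, -302.9]), array([ 63.4, 134.3]), 84.48, 854, 93.8)
clip (array([443.,  20.]), array([ 58.1, 101.1]), 75.89, 559, 27.9)
t 11.5 pos [396.9  32.1 201.2] yaw 166.48 w 92.1 F [ 0.1 -1.  -0.5] ff 0.0
delta cm [ 0.04  0.06 19.62] turn 0.08
```

View pics/w3.png

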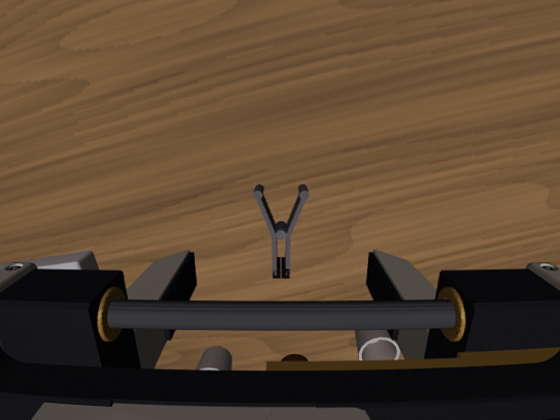

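Wrist view: the clip sits centred between the fingers, lever ends at (258,189) and (303,189), hinge (281,230), jaws (281,272). The trough measures seated, with its card at (588,-311).

```bash
python3 -m crank '[[[1,-0.08,0.1,2,0],[1,-0.08,0.1,5,0],[1,-0.08,0.1,9,0],[1,-0.08,0.1,12.5,0],[1,-0.08,0.1,15.5,0],[1,-0.08,0.1,17.5,0],[1,-0.08,0.1,18.8,0],[1,-0.08,0.1,19.4,0],[1,-0.08,0.1,19.6,0],[1,-0.08,0.1,19.6,0]]]' && python3 -m crank '[[[0.7,0,0,0,0],[0.6,0,0,0,0],[0.6,0,0,0,0],[0.5,0,0,0,0],[0.45,0,0,0,0],[0.4,0,0,0,0],[0.35,0,0,0,0],[0.3,0,0,0,0],[0,0,0,0,0],[0,0,0,0,0]]]'&& python3 -m crank '[[[0,0,0,0,0],[0,0,0,0,0],[0,0,0,0,0],[0,0,0,0,0],[0,0,0,-0.2,0],[0,0,0,-0.5,0],[0,0,0,-1,0],[0,0,0,-2,0],[0,0,0,-3,0],[0,0,0,-3,0]]]'
python3 -c "
from m import *
o,p,d=snap('side','side4')
cv2.imwrite('pics/side4.png',cv2.resize(p[200:300,180:320,::-1],None,fx=5,fy=5,interpolation=3))"
```

```text
time: 12.5
tool_pos: [398.6, 32.1, 5.8]
tcp_rot: [3.142, 0.0, 2.903]
contact_force: [0.2, 0.2, 0.4]
grip_width: 91.8
finger_force: 0.0
time: 13.5
tool_pos: [398.5, 32.5, 5.9]
tcp_rot: [3.141, 0.0, 2.904]
contact_force: [-1.4, -0.1, 5.6]
grip_width: 23.6
finger_force: 30.0
time: 14.5
tool_pos: [399.3, 32.4, 37.2]
tcp_rot: [3.141, 0.003, 2.904]
contact_force: [0.2, -0.2, -0.5]
grip_width: 23.3
finger_force: 30.0
```

View pics/side4.png

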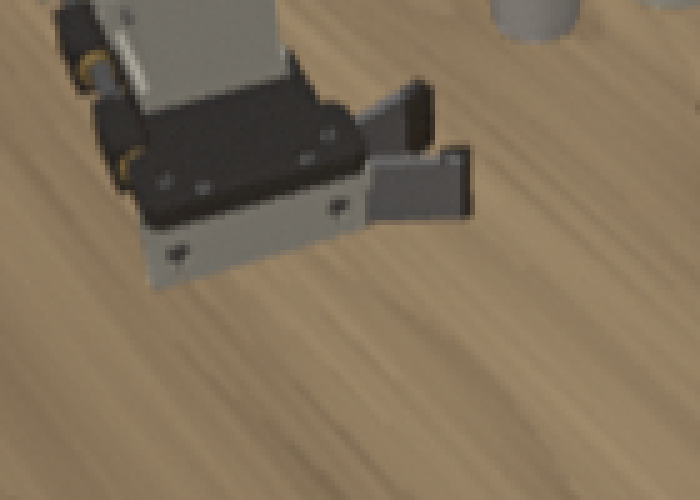

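Side crop: the clip is lifted level, jaws wide open at (420,110) and (455,180), gripped at the levers (23 mm, at the stop).

```bash
python3 -c "
from m import *
delta(604.5,-118.5,140,85.1)"
```

```text
t 14.55 pos [399.   32.5  36.6] yaw 166.38 w 23.7 F [ 1.3 -0.3 -1.2] ff 30.0
delta cm [-23.55  -9.83 -10.29] turn 81.28
```

```bash
python3 -m crank '[[[0,0,0,-1,0],[0,0,0,-3,2],[0,0,0,-5.5,5],[0,-0.5,-0.2,-8,10],[0,-1.5,-0.6,-9.8,17],[0,-3,-1.3,-10.3,24],[0,-5,-2.1,-10.3,31],[0,-7.5,-3.1,-10.3,38],[0,-10,-4.2,-10.3,45],[0,-12.5,-5.2,-10.3,52]]]'; python3 -c "
from m import *
delta(604.5,-118.5,140,85.1)"
```

```text
time: 15.55
tool_pos: [508.0, -48.1, 139.1]
tcp_rot: [-3.141, -0.0, 1.991]
contact_force: [-0.7, -0.3, -1.3]
grip_width: 23.3
finger_force: 30.0
t 15.55 pos [508.  -48.1 139.1] yaw 114.08 w 23.3 F [-0.7 -0.3 -1.3] ff 30.0
delta cm [-10.36   5.94  -0.1 ] turn 28.98
```

```bash
python3 -m crank '[[[0,-1.5,0.8,0,5],[0,-3.2,1.8,0,10],[0,-5,2.9,0,15],[0,-6.8,3.9,0,20],[0,-8.4,4.8,0,24],[0,-9.6,5.5,0,27],[0,-10.2,5.9,0,28.5],[0,-10.4,5.9,0,29],[0,-10.4,5.9,0,29],[0,-10.4,5.9,0,29]]]'; python3 -c "
from m import *
o,p,d=snap('wrist','w5');P=cloud('wrist',d,o)
M=R.from_euler('xyz',o['tcp_rot']).as_matrix();Q=(P-o['tool_pos'])@M
def show(Q,lab):
    m=(abs(Q[...,1])<40)&(Q[...,2]<8)&(Q[...,2]>-30)&(Q[...,0]<-35)&(Q[...,0]>-125)
    if m.sum()<9: print(lab,m.sum());return
    q=Q[m];print(lab,m.sum(),'x',np.percentile(q[:,0],[.5,2,50]).round(1),'z',np.percentile(q[:,2],[2,50,98]).round(1))
    for a,b in((-105,-85),(-85,-70),(-70,-50)):
        for s in(-1,1):
            k=q[(q[:,0]>a)&(q[:,0]<b)&(q[:,1]*s>0)]
            if len(k)>5: print(a,s,len(k),'y',np.percentile(k[:,1],[3,50,97]).round(1))
show(Q,'wrist')
for v in('top','side'):
    o,p,d=snap(v,v+'5');show((cloud(v,d)-o['tool_pos'])@M,v)
delta(598.9,-183.3,127,85.1)"
```

```text
time: 16.55
tool_pos: [603.6, -117.4, 138.8]
tcp_rot: [-3.141, -0.0, 1.491]
contact_force: [-0.6, 1.3, -1.3]
grip_width: 23.5
finger_force: 30.0
wrist 719 x [-64.1 -61.6 -45.9] z [-25.1  -9.4   4.9]
-70 -1 35 y [-14.  -12.  -10.8]
-70 1 41 y [12.8 14.  16.1]
top 52 x [-90.7 -89.1 -76.5] z [-26.5 -19.9   4.4]
-105 -1 13 y [-23.7 -21.9 -18. ]
-85 -1 26 y [-21.2 -18.4 -15. ]
-70 -1 13 y [-16.5 -14.8 -12.5]
side 1115 x [-102.1 -101.4  -75.4] z [-23.9 -13.4   5.6]
-105 -1 186 y [-26.7 -23.3 -17.7]
-105 1 197 y [14.1 17.4 24.9]
-85 -1 105 y [-22.5 -19.4 -14.6]
-85 1 155 y [10.9 14.2 18.4]
-70 -1 161 y [-16.7 -12.5  -1.4]
-70 1 142 y [ 1.2  8.4 12.3]
t 16.7 pos [ 603.9 -117.5  138.9] yaw 85.41 w 23.6 F [ 0.7 -0.  -1.2] ff 30.0
delta cm [-6.6   0.03  1.19] turn 0.31
```

Jaws measured symmetric about the tool axis, tips 101 mm ahead of the TCP, clip mid-height 9 mm above it. Going in.

```bash
python3 -m crank '[[[0,0,0.02,0.5,0.3],[0,0,0.02,1.2,0.3],[0,-0.6,0.02,1.2,0.3],[0,-1.5,0.02,1.2,0.3],[0,-2.5,0.02,1.2,0.3],[0,-3.5,0.02,1.2,0.3],[0,-4.5,0.02,1.2,0.3],[0,-5.5,0.02,1.2,0.3],[0,-6.1,0.02,1.2,0.3],[0,-6.35,0.02,1.2,0.3]]]'; python3 -m crank '[[[0,0,0,0,0],[0,0,0,0,0],[0,0,0,0,0],[0,0,0,0,0],[0,0,0,0,0],[0,0,0,0,0],[0,0,0,0,0],[0,0,0,0,0],[0,0,0,0,0],[0,0,0,0,0]]]'; python3 -c "
from m import *
o=bot.get_obs();M=R.from_euler('xyz',o['tcp_rot']).as_matrix()
for v in('top','side'):
    _,p,d=snap(v,v+'6');C=cloud(v,d);Q=(C-o['tool_pos'])@M
    m=box(C,560,620,-380,-225,105,180)&(abs(Q[...,1])<6)&(Q[...,0]<-75)
    if m.sum()>5: print(v,'card tool x',np.percentile(Q[m][:,0],[2,98]).round(1),'y',np.percentile(Q[m][:,1],[3,50,97]).round(1),'ztop',np.percentile(Q[m][:,2],2).round(1))
    m=(Q[...,0]<-85)&(Q[...,0]>-115)&(abs(Q[...,1])>8)&(abs(Q[...,1])<40)&(abs(Q[...,2]+9)<18)
    for s in(-1,1):
        k=Q[m&(Q[...,1]*s>0)]
        if len(k)>5: print(v,'jaw',s,len(k),'x',np.percentile(k[:,0],[2,50]).round(1),'y',np.percentile(k[:,1],[3,50,97]).round(1))
    m=box(C,400,560,-360,-250,88,105); print('rim',rect(C,m) if m.sum()>5 else 0)
delta(599.1,-180.8,127,85.1)"
```

```text
time: 17.7
tool_pos: [599.1, -182.1, 126.7]
tcp_rot: [3.142, -0.0, 1.484]
contact_force: [-0.2, 0.4, -0.7]
grip_width: 23.4
finger_force: 30.0
time: 18.7
tool_pos: [599.3, -181.2, 126.7]
tcp_rot: [3.141, -0.0, 1.485]
contact_force: [0.2, 0.0, -0.7]
grip_width: 23.6
finger_force: 30.0
top card tool x [-175.  -151.5] y [-1.7 -1.   1.7] ztop -49.7
top jaw -1 34 x [-98.7 -91.5] y [-26.6 -22.8 -17.3]
rim (array([ 496.5, -303. ]), array([ 62.8, 133.1]), 84.4, 198, 93.5)
side card tool x [-174.9  -88.3] y [-3.  -1.6  0.3] ztop -48.5
side jaw -1 217 x [-101.3  -95.2] y [-26.1 -23.1 -18.3]
rim (array([ 495.6, -303. ]), array([ 62.9, 133.1]), 84.58, 844, 93.9)
t 18.8 pos [ 599.2 -181.2  126.7] yaw 85.07 w 23.3 F [-0.8 -0.4 -1. ] ff 30.0
delta cm [ 0.04 -0.02 -0.03] turn -0.03
```

```bash
python3 -c "
from plant import bot
print(bot.close_job())"
```

```text
the job is handed in; nothing more can be done
None
```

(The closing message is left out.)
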